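# Charge the glaze mill jar with whole milling balls

## Robot

A 6-joint arm with a two-finger parallel gripper is mounted at the origin on the work surface. World frame = base frame: x ahead of the robot, y to its left, z up, the work surface at z = 0. Lengths are in m, angles in degrees, forces in N, time in s.
With the tool pointing down it reaches from about 0.25 to 0.725 m from the base axis. Payload 9.7 kg.
Tool frame: the origin (TCP) lies at the very end of the fingers, on their centre line; the grasp point (between the pads) lies 19 mm behind it (bot.grip_point_offset is the distance from the TCP to the grasp point, in m); y points along the fingers, x is the direction in which the jaws open and shut, and the axes are right-handed (so a half turn about y gives the same grasp; the last joint's range is limited). The gripper opens to 85 mm and grips with 20 to 120 N. Pads are 22 mm wide; open, the fingers measure 114 mm over their backs; the gripper's body (76 mm by 85 mm) begins 54 mm behind the grasp point. The pads swing forward as they close: fully open they stand 13 mm farther back than shut.
Start: joints at [76.49, 4.979, 10.078, 95.1, 0, 90], TCP at [0.128, 0.535, 0.231] pointing down, gripper open.
Joint ranges: [-179.16, 179.16], [-48.56, 103.87], [-65.8, 70.77], [-126.05, 130.52], [-82.76, 87.17], [-180, 180]. Speed limits (degrees/s): [127.2, 127.2, 147.25, 180, 180, 180].

## Interface

Orientations are given as [roll, pitch, yaw] about the fixed x, y, z axes, in that order (R = Rz(yaw) Ry(pitch) Rx(roll)).
In Python, from workcell import bot gives the robot as it stands.
- The arm moves only by the shell command python3 -m inch 'ROWS' [FORCE]. ROWS is JSON, a list of rows, each a list of 3 entries, a list of its own where there are three numbers: the shift along the tool's x, y, z in mm, then the turn, a rotation vector about the tool's x, y, z in rad, then the finger opening in mm, from 0 to 85.4. In form: [[[x, y, z], [ax, ay, az], grip], ...]. A call has 1 to 20 rows; each row is the pose to reach, as a shift and turn from the pose measured when the call began, along the tool's axes at that moment; what a row does not reach only later rows make up. A row lasts 1/10 s, in which the tool goes at most 50 mm and 8.59 degrees, less where a joint would pass 70% of its speed; a pose out of reach is approached as far as the arm can. A call with a gripper value outside its range is refused whole. The fingers move at their own pace and stop on an object; FORCE is the grip in N (left out, the last holds). Time passes only in rows, so rows that repeat a pose let the fingers close. It gives the time, the measured TCP pose, the force and the opening at its end, in the units of the state.
- bot.get_obs(): the state, without advancing time (a new reading comes with each control period).
- bot.camera(name): name is "side" or "top"; returns a dict with "frame" (384x512x3 uint8, red, green, blue), "mtx" (3x3 intrinsics, pixels), "origin" and "orientation" of the camera in the world. Camera axes: x right, y down, z forward; pixel columns grow to the right and rows downward; lengths in m; the calibration is good to about 2 mm. A picture is of the moment at which its call begins. There is no depth.
- bot.job_done(): hands the job in, once; it reports no verdict.
Trained networks look in a picture, given as the dict that the camera call returned (one of the last four; its "shot" number tells which), for a name from the list of things; names that differ only in an ending like _2 or _b are one class to them, and where a whole thing is asked for, a point or a joint stands for the part that bears it (a point fixed in the world has none). Each returns a list of dicts, best first, with "confidence" (0 to 1); they miss things now and then, are a little off and sometimes report something else, mostly with a low value. They report only what shows in the picture. A call takes as long as a camera call. They do not tell look-alikes from the thing itself.
- bot.search_frame(picture, name): "box" ([left, top, right, bottom] in pixels, round what is visible of it).
- bot.cut_out(picture, name): "region" (384x512 bool, what is visible of it) and "box" ([left, top, right, bottom] in pixels, round what is visible of it).
The state is a dict: "time": time; "q": joint angles; "qd": joint speeds; "joint_efforts": joint torques, N m; "ee_pos": TCP position; "tcp_rot": TCP orientation; "wrist_force": force on the tool from outside, world axes, zero at the start; "torque": the same for the moment, N m; "opening": finger opening in m.
Only numpy, scipy, OpenCV 4.12 (cv2) and the standard library are available. Lean on these libraries where they do the work, as an engineer would, in place of code of your own. Each camera call takes 0.05 s, during which the arm holds its last target. There are 200 camera calls.

## Task

First pick all the broken balls (the flat-sided slices) out of the tray and put them in the small orange dish. Then use the scoop, not the fingers, to scoop up every whole milling ball and tip them into the white mill jar. Finally put the scoop back flat and centred on its wooden board, and do not disturb the bowls, the bottle or the brush.

Things in the scene. Friction and masses are not known exactly. Their poses are not given: they have to be found in the camera images.
- tray: Dark steel sorting tray, fixed, 270 x 152 mm. Origin: on its underside; x runs along it from the open front edge (x = -150 mm, no wall) to the sloping back. Floor 4 mm thick. Side walls at y = +-70 to +-76 mm from x = -100 to +106 mm, 19 mm above the floor; lane 140 mm wide. Balls and broken ones start on the floor, x = -95 to +100 mm, |y| < 60 mm, in two loose rows, not touching.
- tray_heel (a point): Middle of the line where the tray's flat floor meets its sloping back, at floor level, tray x = +100 mm. From here the back rises steeply, leaning away from the floor at 55 degrees above level, to 38 mm above the bench at tray x = +124 mm.
- scoop: Blue metal hand scoop, loose, 0.2 to 0.33 kg. Origin: centre of the pan's underside; x to the open nose, z up. Pan floor 2.5 mm thick (lip 1.5), x = -55 to +60 mm, 130 mm wide; side walls 3 mm thick, 40 mm high, up to x = +35 mm; rear wall 45 mm high. Balls stay in if it is a little nose-up and roll out at about 30 degrees nose-down. Starts on its board, nose roughly away from the robot.
- scoop_grip (a point): Middle of the scoop's wooden handle board, 68 mm above the pan's underside and 5 mm behind its origin, about over the centre of mass: where to grip. It runs along the scoop's x over the pan, x = -62 to +28 mm, 16 mm wide (y; grip across it), 40 mm tall (z = 48 to 88 mm); a post at the rear carries it.
- scoop_lip (a point): Middle of the scoop's front lip, at the underside: 60 mm ahead of the scoop's origin.
- board: Dark wooden rest board of the scoop, fixed, 170 x 170 x 10 mm thick. Origin: centre of its underside. It and the mill jar may have changed sides.
- jar: White ceramic mill jar, fixed, open on top, outer diameter 190 mm, wall and floor 6 mm thick, 110 mm high. Origin: centre of its underside.
- dish: Small orange plastic reject dish, fixed, open on top, diameter 116 mm, wall and floor 4 mm thick, 40 mm high. Origin: centre of its underside. It may have changed sides with the stack of bowls.
- bowls: Stack of five unfired clay bowls, loose, diameter 100 mm, 84 mm high; a bystander. Origin: centre of its underside.
- bottle: Clear water bottle, loose, diameter 64 mm, 150 mm high; a bystander. Origin: centre of its underside.
- brush: Brush lying on the bench, 180 mm long; a bystander. Origin: at its middle, on the underside.
- ball1: Whole milling ball: white porcelain, 38 mm in diameter, 70 g; it rolls on slopes over about 6 degrees and stays put on the flat. Origin: its centre. Three or four of these are present.
- ball2: Whole milling ball: white porcelain, 38 mm in diameter, 70 g; it rolls on slopes over about 6 degrees and stays put on the flat. Origin: its centre. Three or four of these are present.
- ball3: Whole milling ball: white porcelain, 38 mm in diameter, 70 g; it rolls on slopes over about 6 degrees and stays put on the flat. Origin: its centre. Three or four of these are present.
- ball4: Whole milling ball: white porcelain, 38 mm in diameter, 70 g; it rolls on slopes over about 6 degrees and stays put on the flat. Origin: its centre. Three or four of these are present.
- chunk1: Broken milling ball: both sides have split off, leaving an off-white slice 18 mm thick (y, flat faces at y = +-9 mm), 38 mm wide (x) and 34 mm tall (z), standing on a flat foot; 40 g. Origin: centre of its underside. Starts upright with its thickness across the tray within 0.45 rad; it may topple if knocked. Three or four of these are present.
- chunk2: Broken milling ball: both sides have split off, leaving an off-white slice 18 mm thick (y, flat faces at y = +-9 mm), 38 mm wide (x) and 34 mm tall (z), standing on a flat foot; 40 g. Origin: centre of its underside. Starts upright with its thickness across the tray within 0.45 rad; it may topple if knocked. Three or four of these are present.
- chunk3: Broken milling ball: both sides have split off, leaving an off-white slice 18 mm thick (y, flat faces at y = +-9 mm), 38 mm wide (x) and 34 mm tall (z), standing on a flat foot; 40 g. Origin: centre of its underside. Starts upright with its thickness across the tray within 0.45 rad; it may topple if knocked. Three or four of these are present.
- chunk4: Broken milling ball: both sides have split off, leaving an off-white slice 18 mm thick (y, flat faces at y = +-9 mm), 38 mm wide (x) and 34 mm tall (z), standing on a flat foot; 40 g. Origin: centre of its underside. Starts upright with its thickness across the tray within 0.45 rad; it may topple if knocked. Three or four of these are present.
Things that resemble listed ones, but are neither listed nor needed, are in the scene too. What is shaped like the chunk3 but black or blue is not meant.

How it is judged:
By the outcome, as a careful person would: the job done as asked, in the order asked, and still so for the second after the job is handed in, with the robot touching nothing.
Of ball1, ball2, ball3, ball4 only 3 to 4 are there at a start; the rules pass over those that are not, and their reading is None.
Of chunk1, chunk2, chunk3, chunk4 only 3 to 4 are there at a start; the rules pass over those that are not, and their reading is None.
At some moment in a run one of chunk1, chunk2, chunk3, chunk4, scoop may be knocked a few centimetres aside while the robot is not near it.
It also fails if it takes over 210 s, if anything falls off the work surface, if the arm or the gripper's body presses on something with over 40 N, if the wrist force passes 120 N, or if a joint passes its speed limit or range.

## Working session

There is one attempt and no reset: what is moved stays moved. The work goes in short steps, Python scripts to look and compute and a shell command to move; the robot and the scene stay as the last step left them, time stands still between calls to the robot, and variables do not carry over. Pictures are saved under pics/ and viewed, about 12 in all and at most 16, crops included, and the job is handed in when it is done.

```bash
ls; mkdir -p pics; cat > h.py <<'E'
import numpy as np, cv2
from scipy.spatial.transform import Rotation as R
from workcell import bot
def shot(n,save=None):
    p=bot.camera(n)
    if save: cv2.imwrite('pics/'+save,cv2.cvtColor(p['frame'],cv2.COLOR_RGB2BGR))
    return p
def cam(p):
    o=np.array(p['orientation'],float)
    Rm=o if o.shape==(3,3) else R.from_euler('xyz',o,degrees=True).as_matrix()
    return Rm,np.array(p['origin'],float)
def toz(p,u,v,z):
    Rm,o=cam(p); d=Rm@np.linalg.solve(np.array(p['mtx'],float),[u,v,1.]); return o+d*(z-o[2])/d[2]
def proj(p,X):
    Rm,o=cam(p); c=np.array(p['mtx'],float)@(Rm.T@(np.array(X,float)-o)); return c[:2]/c[2]
E
python3 - <<'E'
from h import *
ob=bot.get_obs(); print({k:np.round(v,3) if not isinstance(v,str) else v for k,v in ob.items()})
for n in ['top','side']:
    p=shot(n,n+'0.png'); print(n,p['origin'],p['orientation'],p['mtx'])
    for t in ['tray','scoop','board','jar','dish','bowls','bottle','brush','ball1','chunk1']:
        for d in bot.search_frame(p,t)[:8]:
            b=d['box']; print(t,np.round(b),round(d['confidence'],2),np.round(toz(p,(b[0]+b[2])/2,(b[1]+b[3])/2,0.02),3)[:2])
E
```

```text
pics
{'time': np.float64(0.0), 'q': array([ 7.6491e+01,  5.0110e+00,  1.0035e+01,  9.5099e+01, -2.0000e-03,
        9.0000e+01]), 'qd': array([-0.069, -0.119, -0.009, -0.096,  0.061, -0.062]), 'joint_efforts': array([-0.0000e+00, -5.2039e+01,  4.6480e+01,  1.7000e-02, -0.0000e+00,
       -0.0000e+00]), 'ee_pos': array([0.128, 0.535, 0.231]), 'tcp_rot': array([-9.0002e+01,  7.5000e-02,  7.6491e+01]), 'wrist_force': array([ 0.677, -0.795, -0.403]), 'torque': array([-0.047,  0.078, -0.009]), 'opening': np.float64(0.085)}
top [ 0.46477881 -0.00341411  1.34261423] [-172.51636845    0.65201798  -90.45908349] [[406.55296715   0.         251.99576604]
 [  0.         406.55296715 187.08088673]
 [  0.           0.           1.        ]]
tray [236. 154. 288. 243.] 0.63 [ 0.602 -0.021]
scoop [307. 203. 354. 252.] 0.68 [ 0.504 -0.242]
scoop [263. 167. 270. 177.] 0.35 [ 0.688 -0.037]
board [302. 198. 354. 250.] 0.97 [ 0.516 -0.234]
board [308. 202. 350. 251.] 0.58 [ 0.507 -0.237]
board [369. 209. 410. 246.] 0.33 [ 0.504 -0.431]
jar [143. 191. 210. 252.] 0.64 [0.528 0.256]
dish [369. 207. 410. 246.
[... 1036 characters left out ...]
.] 0.42 [ 0.596 -0.048]
dish [261. 325. 322. 384.] 0.65 [ 0.511 -0.426]
dish [253. 214. 272. 228.] 0.39 [ 0.647 -0.055]
bowls [140. 131. 175. 161.] 0.65 [0.508 0.487]
bowls [226. 206. 240. 219.] 0.49 [0.591 0.015]
bottle [322. 233. 354. 300.] 0.93 [ 0.727 -0.284]
brush [212. 155. 259. 165.] 0.66 [0.719 0.273]
ball1 [241. 220. 252. 231.] 0.74 [ 0.6   -0.053]
ball1 [224. 204. 239. 219.] 0.59 [0.591 0.02 ]
ball1 [269. 206. 284. 222.] 0.52 [ 0.696 -0.047]
ball1 [253. 192. 271. 211.] 0.52 [0.688 0.023]
chunk1 [278. 236. 291. 251.] 0.59 [ 0.655 -0.159]
chunk1 [228. 224. 239. 242.] 0.44 [ 0.557 -0.064]
chunk1 [237. 182. 249. 193.] 0.44 [0.67  0.112]
chunk1 [254. 212. 271. 228.] 0.43 [ 0.648 -0.053]
```

```bash
python3 - <<'E'
import cv2
a=cv2.imread('pics/top0.png'); b=cv2.imread('pics/side0.png')
c=a[120:280,130:420]; cv2.imwrite('pics/top0c.png',cv2.resize(c,None,fx=2.75,fy=2.75,interpolation=cv2.INTER_CUBIC))
c=b[120:384,120:370]; cv2.imwrite('pics/side0c.png',cv2.resize(c,None,fx=2.25,fy=2.25,interpolation=cv2.INTER_CUBIC))
E
```

```text
(no output)
```

View pics/top0c.png

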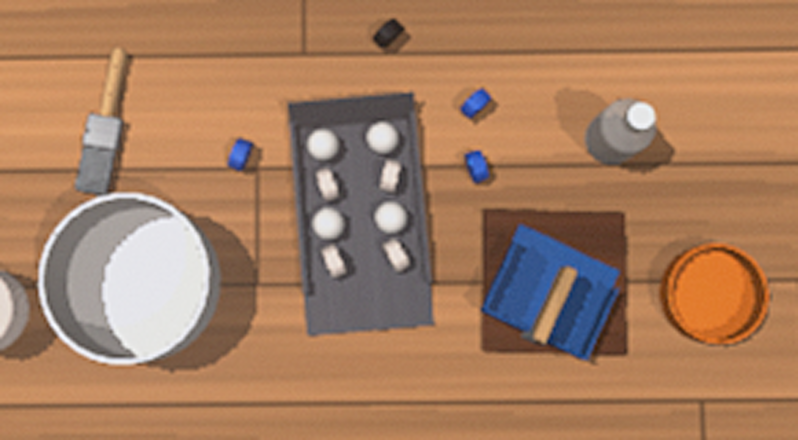

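View pics/side0c.png

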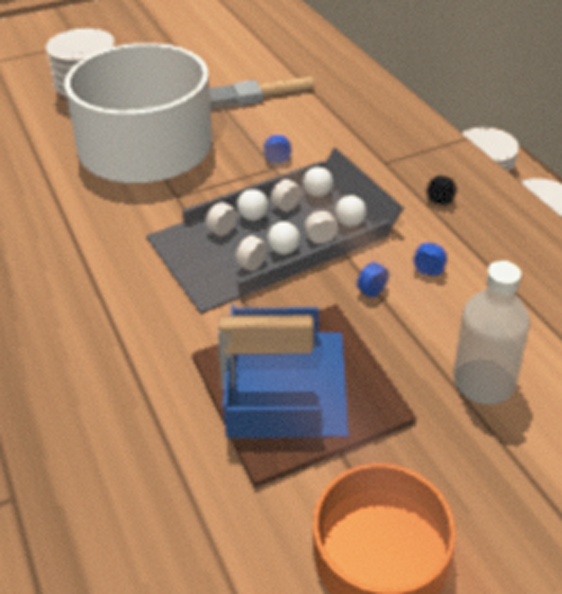

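The tray holds 4 whole balls and 4 off-white slices. In the full top frame the slices are at about (249,187), (272,184), (251,215) and (275,213). Look-alikes to leave alone are the blue slices at (217,176), (303,157) and (303,180), and the black one at (271,132). The jar and brush are on the left. The scoop and board are right of the tray, the dish is far right, and the bottle is at (355,166).

```bash
cat >> h.py <<'E'
def blobs(p,box=(225,140,300,250),thr=None,z=0.023):
    """bright, unsaturated blobs in the tray region of the top picture"""
    f=p['frame'].astype(int); l,t,r,b=box
    k=4; s=cv2.resize(p['frame'][t:b,l:r],None,fx=k,fy=k,interpolation=cv2.INTER_CUBIC).astype(int)
    m=((s.min(2)>125)&(s.max(2)-s.min(2)<60)).astype(np.uint8)
    n,lab,st,c=cv2.connectedComponentsWithStats(m)
    out=[]
    for i in range(1,n):
        if st[i,4]<300: continue
        v,u=np.nonzero(lab==i); 
        U=(u+.5)/k+l-.5; V=(v+.5)/k+t-.5
        P=np.array([toz(p,a,b_,z)[:2] for a,b_ in zip(U[::3],V[::3])])
        C=np.cov(P.T); w,e=np.linalg.eigh(C)
        yaw=np.degrees(np.arctan2(e[1,1],e[0,1])); yaw=(yaw+90)%180-90
        out.append((P.mean(0).round(4),round(yaw,1),(2*np.sqrt(w)*1000).round(1),(U.mean().round(1),V.mean().round(1)),s[lab==i].mean(0).round()))
    return out
E
python3 - <<'E'
from h import *
p=shot('top')
for b in blobs(p): print(*b)
for t in ['tray','board','scoop','jar','dish']:
    d=bot.cut_out(p,t)[0]; m=d['region'].astype(np.uint8); cs=max(cv2.findContours(m,0,2)[0],key=cv2.contourArea)
    z={'tray':0.012,'board':.01,'scoop':.03,'jar':.11,'dish':.04}[t]
    h=cv2.convexHull(cs).reshape(-1,2).astype(float)
    P=np.array([toz(p,*q,z)[:2] for q in h],np.float32)
    r=cv2.minAreaRect(P); print(t,d['confidence'],np.round(r[0],3),np.round(r[1],3),r[2],'circ',cv2.minEnclosingCircle(P))
E
```

```text
[ 0.6963 -0.0447] 18.3 [18.6 18.7] (np.float64(268.4), np.float64(169.4)) [206. 201. 198.]
[0.6887 0.0272] 4.7 [18.5 18.6] (np.float64(246.7), np.float64(171.9)) [205. 200. 197.]
[ 0.6502 -0.0534] -14.6 [10.8 19.7] (np.float64(271.4), np.float64(183.3)) [207. 193. 185.]
[0.6408 0.022 ] 17.9 [10.9 19.4] (np.float64(248.4), np.float64(186.4)) [206. 192. 184.]
[ 0.6002 -0.0529] -13.3 [18.4 18.8] (np.float64(271.4), np.float64(198.5)) [206. 201. 198.]
[0.5937 0.0214] -13.5 [18.3 18.9] (np.float64(248.6), np.float64(200.7)) [204. 200. 197.]
[ 0.5557 -0.0593] 27.5 [10.8 19.6] (np.float64(273.6), np.float64(212.1)) [206. 193. 185.]
[0.5489 0.0151] 22.6 [10.5 19.8] (np.float64(250.7), np.float64(214.4)) [206. 193. 184.]
tray 0.78 [ 0.606 -0.017] [0.285 0.156] 3.794224739074707 circ ((0.6052074432373047, -0.01653733290731907), 0.1572299599647522)
board 0.87 [ 0.564 -0.246] [0.168 0.082] 89.47138214111328 circ ((0.5606329441070557, -0.24703308939933777), 0.09019742161035538)
scoop 0.82 [ 0.505 -0.238] [0.138 0.118] 62.545101165771484 circ ((0.508586049079895, -0.23862650990486145), 0.0829889178276062)
jar 0.62 [0.525 0.239] [0.198 0.184] 89.5589828491211 circ ((0.5267245173454285, 0.23995336890220642), 0.10127619653940201)
dish 0.76 [ 0.506 -0.423] [0.124 0.111] 89.54643249511719 circ ((0.5036383271217346, -0.42341241240501404), 0.062470946460962296)
```

```bash
cat >> h.py <<'E'
def go(*targets, frm=None):
    """targets: (x,y,z,psi) tool pointing down, or (pos,R). prints shift mm, rotvec rad from the current pose"""
    o=bot.get_obs(); P=np.array(o['ee_pos']); M=R.from_euler('xyz',o['tcp_rot'],degrees=True)
    if frm: P,M=np.array(frm[:3]),R.from_euler('xyz',[-90,0,frm[3]],degrees=True)
    for t in targets:
        if len(t)==4: X,T=np.array(t[:3]),R.from_euler('xyz',[-90,0,t[3]],degrees=True)
        else: X,T=np.array(t[0]),t[1]
        print((M.inv().apply(X-P)*1000).round(1).tolist(),(M.inv()*T).as_rotvec().round(3).tolist())
E
python3 - <<'E'
from h import *
print('to A'); go((.6502,-.0534,.15,75.4))
print('from A hover'); go((.6502,-.0534,.009,75.4),(.505,-.41,.15,75.4),(.505,-.41,.05,75.4),frm=(.6502,-.0534,.15,75.4))
E
```

```text
to A
[-450.0, 81.3, -644.7] [-0.0, 0.019, 0.0]
from A hover
[0.0, 141.0, -0.0] [0.0, 0.0, 0.0]
[-381.7, 0.0, 50.6] [0.0, 0.0, 0.0]
[-381.7, 100.0, 50.6] [0.0, 0.0, 0.0]
```

```bash
python3 -m inch '[[[-450,81.3,-644.7],[0,0.019,0],40],[[-450,81.3,-644.7],[0,0.019,0],40],[[-450,81.3,-644.7],[0,0.019,0],40],[[-450,81.3,-644.7],[0,0.019,0],40],[[-450,81.3,-644.7],[0,0.019,0],40],[[-450,81.3,-644.7],[0,0.019,0],40],[[-450,81.3,-644.7],[0,0.019,0],40],[[-450,81.3,-644.7],[0,0.019,0],40],[[-450,81.3,-644.7],[0,0.019,0],40],[[-450,81.3,-644.7],[0,0.019,0],40],[[-450,81.3,-644.7],[0,0.019,0],40],[[-450,81.3,-644.7],[0,0.019,0],40],[[-450,81.3,-644.7],[0,0.019,0],40],[[-450,81.3,-644.7],[0,0.019,0],40],[[-450,81.3,-644.7],[0,0.019,0],40],[[-450,81.3,-644.7],[0,0.019,0],40],[[-450,81.3,-644.7],[0,0.019,0],40],[[-450,81.3,-644.7],[0,0.019,0],40],[[-450,81.3,-644.7],[0,0.019,0],40],[[-450,81.3,-644.7],[0,0.019,0],40]]' 40
python3 - <<'E'
from h import *
go((.6502,-.0534,.15,75.4),(.6502,-.0534,.009,75.4))
p=shot('side','s1.png'); c=p['frame'][100:260,180:340,::-1]; cv2.imwrite('pics/s1c.png',cv2.resize(c,None,fx=3.5,fy=3.5,interpolation=cv2.INTER_CUBIC))
E
```

```text
time: 3.4
ee_pos: [0.6499, -0.0523, 0.1508]
tcp_rot: [-90.1, -0.0, 75.5]
wrist_force: [0.5, -0.7, 0.3]
opening: 0.0403
[-0.9, 0.8, -0.6] [0.001, 0.001, 0.0]
[-1.0, 141.8, -0.4] [0.001, 0.001, 0.0]
```

View pics/s1c.png

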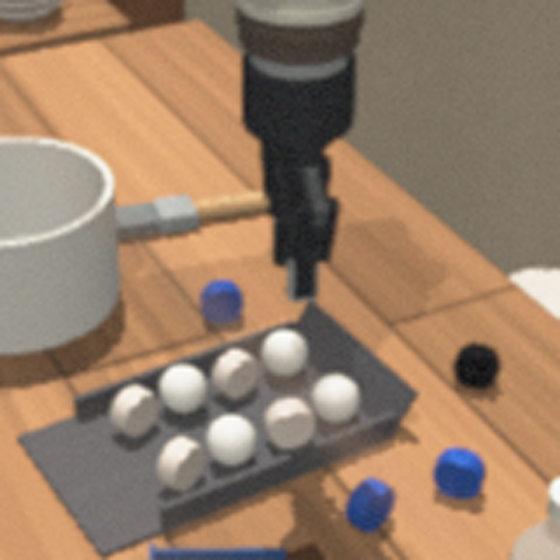

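The gripper hovers over the right-rear slice (crop (290,422)). All eight pieces stand upright and undisturbed. Descend, close and lift.

```bash
python3 -m inch '[[[-1,40,-0.4],[0,0,0],40],[[-1,80,-0.4],[0,0,0],40],[[-1,115,-0.4],[0,0,0],40],[[-1,135,-0.4],[0,0,0],40],[[-1,142,-0.4],[0,0,0],40],[[-1,142,-0.4],[0,0,0],40],[[-1,142,-0.4],[0,0,0],10],[[-1,142,-0.4],[0,0,0],10],[[-1,142,-0.4],[0,0,0],10],[[-1,142,-0.4],[0,0,0],10],[[-1,142,-0.4],[0,0,0],10],[[-1,110,-0.4],[0,0,0],10],[[-1,60,-0.4],[0,0,0],10],[[-1,0,-0.4],[0,0,0],10],[[-1,0,-0.4],[0,0,0],10]]' 40
python3 - <<'E'
from h import *
go((.505,-.405,.15,75.4),(.505,-.405,.048,75.4))
p=shot('top')
for b in blobs(p): print(*b[:3])
E
```

```text
time: 4.95
ee_pos: [0.6519, -0.053, 0.1581]
tcp_rot: [-90.6, -0.1, 75.5]
wrist_force: [0.7, -0.1, -0.0]
opening: 0.0173
[-377.5, 6.8, 54.3] [0.01, 0.002, 0.002]
[-377.7, 108.8, 55.3] [0.01, 0.002, 0.002]
[ 0.6056 -0.0614] -4.4 [ 95.6 206.7]
[0.6884 0.0281] 18.1 [17.5 18.6]
```

```bash
python3 -m inch '[[[-378,6,54],[0.01,0,0],10],[[-378,6,54],[0.01,0,0],10],[[-378,6,54],[0.01,0,0],10],[[-378,6,54],[0.01,0,0],10],[[-378,6,54],[0.01,0,0],10],[[-378,6,54],[0.01,0,0],10],[[-378,6,54],[0.01,0,0],10],[[-378,6,54],[0.01,0,0],10],[[-378,6,54],[0.01,0,0],10],[[-378,40,54],[0.01,0,0],10],[[-378,80,54],[0.01,0,0],10],[[-378,109,54],[0.01,0,0],10],[[-378,109,54],[0.01,0,0],10],[[-378,109,54],[0.01,0,0],10],[[-378,109,54],[0.01,0,0],36],[[-378,109,54],[0.01,0,0],36],[[-378,109,54],[0.01,0,0],36],[[-378,70,54],[0.01,0,0],36],[[-378,10,54],[0.01,0,0],36],[[-378,6,54],[0.01,0,0],36]]'
python3 - <<'E'
from h import *
p=shot('top','t2.png')
for b in blobs(p): print(*b[:3])
c=p['frame'][130:270,220:430,::-1]; cv2.imwrite('pics/t2c.png',cv2.resize(c,None,fx=3,fy=3,interpolation=cv2.INTER_CUBIC))
go((.6408,.022,.12,107.9))
print('then');go((.6408,.022,.009,107.9),(.505,-.44,.15,107.9),(.505,-.44,.05,107.9),frm=(.6408,.022,.12,107.9))
E
```

```text
time: 7.0
ee_pos: [0.5064, -0.4067, 0.1565]
tcp_rot: [-90.4, 0.1, 75.5]
wrist_force: [0.2, -0.6, 1.3]
opening: 0.0361
[ 0.6963 -0.0444] -19.1 [18.5 18.7]
[0.6886 0.0273] -14.2 [18.5 18.7]
[0.6407 0.022 ] 18.2 [10.9 19.5]
[ 0.6005 -0.0525] -20.1 [18.  18.6]
[0.5936 0.0213] 4.8 [18.4 18.9]
[ 0.5565 -0.0588] 28.2 [10.3 18.5]
[0.5489 0.0154] 21.8 [10.6 19.7]
[448.8, 36.1, -22.4] [0.006, -0.565, -0.004]
then
[0.0, 111.0, -0.0] [0.0, 0.0, 0.0]
[-397.9, -30.0, 271.2] [0.0, 0.0, 0.0]
[-397.9, 70.0, 271.2] [0.0, 0.0, 0.0]
```

View pics/t2c.png

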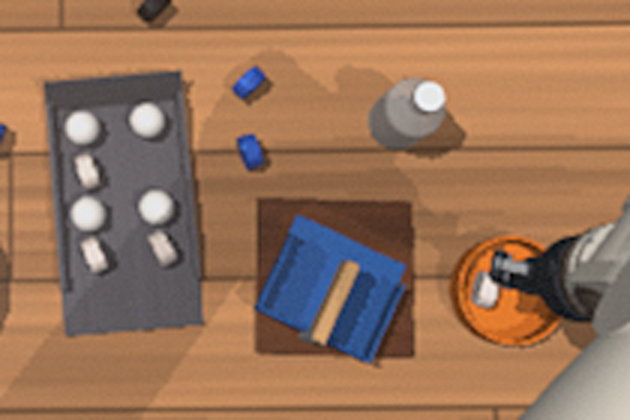

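First slice lies in the dish (crop (487,288)); the other three are unmoved. Next slice: left-rear.

```bash
python3 -m inch '[[[449,0,-22],[0.006,-0.565,0],36],[[449,0,-22],[0.006,-0.565,0],36],[[449,0,-22],[0.006,-0.565,0],36],[[449,0,-22],[0.006,-0.565,0],36],[[449,0,-22],[0.006,-0.565,0],36],[[449,0,-22],[0.006,-0.565,0],36],[[449,0,-22],[0.006,-0.565,0],36],[[449,0,-22],[0.006,-0.565,0],36],[[449,0,-22],[0.006,-0.565,0],36],[[449,0,-22],[0.006,-0.565,0],36],[[449,36,-22],[0.006,-0.565,0],36],[[449,36,-22],[0.006,-0.565,0],36],[[449,80,-22],[0.006,-0.565,0],36],[[449,120,-22],[0.006,-0.565,0],36],[[449,147,-22],[0.006,-0.565,0],36],[[449,147,-22],[0.006,-0.565,0],36],[[449,147,-22],[0.006,-0.565,0],10],[[449,147,-22],[0.006,-0.565,0],10],[[449,147,-22],[0.006,-0.565,0],10],[[449,147,-22],[0.006,-0.565,0],10]]'
python3 - <<'E'
from h import *
go((.6408,.022,.14,107.9),(.5,-.44,.15,107.9),(.5,-.44,.048,107.9))
E
```

```text
time: 9.05
ee_pos: [0.6423, 0.0217, 0.0113]
tcp_rot: [-90.1, 0.3, 107.9]
wrist_force: [-1.5, -1.0, 7.6]
opening: 0.0172
[0.1, -128.7, 1.0] [0.002, -0.0, -0.005]
[-396.4, -137.4, 276.8] [0.002, -0.0, -0.005]
[-395.9, -35.4, 277.1] [0.002, -0.0, -0.005]
```

```bash
python3 -m inch '[[[0,-50,0],[0,0,0],10],[[0,-100,0],[0,0,0],10],[[0,-137,0],[0,0,0],10],[[-396,-137,277],[0,0,0],10],[[-396,-137,277],[0,0,0],10],[[-396,-137,277],[0,0,0],10],[[-396,-137,277],[0,0,0],10],[[-396,-137,277],[0,0,0],10],[[-396,-137,277],[0,0,0],10],[[-396,-137,277],[0,0,0],10],[[-396,-137,277],[0,0,0],10],[[-396,-137,277],[0,0,0],10],[[-396,-137,277],[0,0,0],10],[[-396,-137,277],[0,0,0],10],[[-396,-90,277],[0,0,0],10],[[-396,-45,277],[0,0,0],10],[[-396,-35,277],[0,0,0],10],[[-396,-35,277],[0,0,0],10],[[-396,-35,277],[0,0,0],36],[[-396,-35,277],[0,0,0],36]]'
python3 - <<'E'
from h import *
o=bot.get_obs(); print(o['ee_pos'])
p=shot('top','t3.png')
for b in blobs(p): print(*b[:3])
go((.505,-.43,.15,107.9),(.5562,-.059,.15,117.5),(.5562,-.059,.009,117.5))
E
```

```text
time: 11.05
ee_pos: [0.5014, -0.4408, 0.0508]
tcp_rot: [-90.3, 0.5, 107.9]
wrist_force: [0.8, 0.1, 0.1]
opening: 0.036
[ 0.50140447 -0.44082501  0.05082901]
[ 0.6964 -0.0447] -0.3 [18.5 18.7]
[0.6887 0.0274] -36.6 [18.3 18.8]
[ 0.6002 -0.0533] -13.7 [18.4 18.8]
[0.5936 0.0218] -15.6 [18.3 18.9]
[ 0.5557 -0.0594] 26.6 [10.8 19.6]
[0.5489 0.0153] 22.6 [10.6 19.7]
[8.3, -99.6, -7.3] [0.004, -0.0, -0.008]
[345.6, -101.7, -170.0] [0.003, -0.168, -0.009]
[346.8, 39.3, -169.4] [0.003, -0.168, -0.009]
```

```bash
python3 -m inch '[[[4,-50,-3],[0,0,0],36],[[8,-100,-7],[0,0,0],30],[[346,-102,-170],[0.003,-0.168,-0.009],27],[[346,-102,-170],[0.003,-0.168,-0.009],27],[[346,-102,-170],[0.003,-0.168,-0.009],27],[[346,-102,-170],[0.003,-0.168,-0.009],27],[[346,-102,-170],[0.003,-0.168,-0.009],27],[[346,-102,-170],[0.003,-0.168,-0.009],27],[[346,-102,-170],[0.003,-0.168,-0.009],27],[[346,-102,-170],[0.003,-0.168,-0.009],27],[[346,-102,-170],[0.003,-0.168,-0.009],27],[[346,-70,-170],[0.003,-0.168,-0.009],27],[[346,-50,-170],[0.003,-0.168,-0.009],27],[[346,-40,-170],[0.003,-0.168,-0.009],27],[[346,-40,-170],[0.003,-0.168,-0.009],27]]'
python3 - <<'E'
from h import *
go((.5557,-.0587,.06,117),(.5557,-.0587,.009,117),(.5557,-.0587,.15,117),(.525,-.425,.15,117),(.525,-.425,.052,117))
E
```

```text
time: 12.6
ee_pos: [0.556, -0.0596, 0.0879]
tcp_rot: [-90.0, -0.0, 117.5]
wrist_force: [-0.3, -0.6, 0.4]
opening: 0.0271
[0.9, 27.9, -0.1] [-0.0, 0.008, 0.001]
[0.8, 78.9, -0.1] [-0.0, 0.008, 0.001]
[1.0, -62.1, -0.1] [-0.0, 0.008, 0.001]
[-309.8, -62.3, 196.2] [-0.0, 0.008, 0.001]
[-309.9, 35.7, 196.2] [-0.0, 0.008, 0.001]
```

```bash
python3 -m inch '[[[1,40,0],[0,0,0],27],[[1,65,0],[0,0,0],27],[[1,79,0],[0,0,0],27],[[1,79,0],[0,0,0],27],[[1,79,0],[0,0,0],10],[[1,79,0],[0,0,0],10],[[1,79,0],[0,0,0],10],[[1,30,0],[0,0,0],10],[[1,-20,0],[0,0,0],10],[[1,-62,0],[0,0,0],10],[[-310,-62,196],[0,0,0],10],[[-310,-62,196],[0,0,0],10],[[-310,-62,196],[0,0,0],10],[[-310,-62,196],[0,0,0],10],[[-310,-62,196],[0,0,0],10],[[-310,-62,196],[0,0,0],10],[[-310,-62,196],[0,0,0],10],[[-310,-62,196],[0,0,0],10],[[-310,-62,196],[0,0,0],10],[[-310,-62,196],[0,0,0],10]]'
python3 - <<'E'
from h import *
p=shot('top','t4.png')
for b in blobs(p): print(*b[:3])
for b in blobs(p,(360,195,420,255)): print('dish',*b[:4])
go((.52,-.42,.052,117))
c=p['frame'][130:270,220:430,::-1]; cv2.imwrite('pics/t4c.png',cv2.resize(c,None,fx=3,fy=3,interpolation=cv2.INTER_CUBIC))
E
```

```text
time: 14.6
ee_pos: [0.5252, -0.425, 0.15]
tcp_rot: [-90.0, -0.1, 117.4]
wrist_force: [0.6, -0.9, -0.4]
opening: 0.0171
[ 0.6963 -0.0444] 7.5 [18.6 18.8]
[0.6887 0.0272] -20.0 [18.4 18.7]
[ 0.6003 -0.0528] -24.5 [18.  18.8]
[0.5936 0.0212] 6.3 [18.4 18.9]
[0.549  0.0149] 19.9 [10.8 19.5]
dish [ 0.5068 -0.4083] -18.6 [11.1 19.8] (np.float64(382.2), np.float64(226.3))
dish [ 0.4943 -0.4435] 34.8 [ 7.4 16.5] (np.float64(393.4), np.float64(230.1))
dish [ 0.4286 -0.512 ] -41.8 [11.5 20. ] (np.float64(416.0), np.float64(250.6))
[6.3, 98.2, 2.8] [-0.0, 0.009, 0.001]
```

View pics/t4c.png

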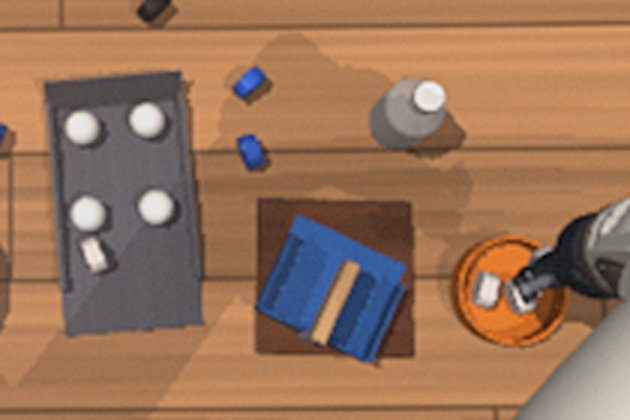

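Slices one and two sit in the dish at crop (487,289) and (521,297). The third is held above the dish.

```bash
python3 -m inch '[[[-1,40,-3],[0,0,0],10],[[-1,80,-3],[0,0,0],10],[[-1,98,-3],[0,0,0],10],[[-1,98,-3],[0,0,0],10],[[-1,98,-3],[0,0,0],34],[[-1,98,-3],[0,0,0],34],[[-1,98,-3],[0,0,0],34],[[-1,60,-3],[0,0,0],34],[[-1,10,-3],[0,0,0],34],[[-1,0,-3],[0,0,0],34]]'
python3 - <<'E'
from h import *
go((.549,.0151,.15,112),(.549,.0151,.06,112),(.549,.0151,.009,112))
print();go((.549,.0151,.15,112),(.478,-.425,.15,112),(.478,-.425,.052,112),frm=(.549,.0151,.009,112))
E
```

```text
time: 15.65
ee_pos: [0.5302, -0.4251, 0.1581]
tcp_rot: [-90.2, 0.5, 117.5]
wrist_force: [1.5, 0.6, 1.0]
opening: 0.034
[381.9, 5.8, -219.9] [0.004, 0.096, -0.008]
[382.6, 95.8, -219.6] [0.004, 0.096, -0.008]
[383.0, 146.8, -219.4] [0.004, 0.096, -0.008]

[0.0, -141.0, 0.0] [0.0, 0.0, 0.0]
[-381.5, -141.0, 230.7] [0.0, 0.0, 0.0]
[-381.5, -43.0, 230.7] [0.0, 0.0, 0.0]
```

```bash
python3 -m inch '[[[382,6,-220],[0.004,0.096,-0.008],28],[[382,6,-220],[0.004,0.096,-0.008],28],[[382,6,-220],[0.004,0.096,-0.008],28],[[382,6,-220],[0.004,0.096,-0.008],28],[[382,6,-220],[0.004,0.096,-0.008],28],[[382,6,-220],[0.004,0.096,-0.008],28],[[382,6,-220],[0.004,0.096,-0.008],28],[[382,6,-220],[0.004,0.096,-0.008],28],[[382,6,-220],[0.004,0.096,-0.008],28],[[382,6,-220],[0.004,0.096,-0.008],28],[[382,30,-220],[0.004,0.096,-0.008],28],[[383,75,-220],[0.004,0.096,-0.008],28],[[383,110,-220],[0.004,0.096,-0.008],28],[[383,135,-220],[0.004,0.096,-0.008],28],[[383,147,-220],[0.004,0.096,-0.008],28],[[383,147,-220],[0.004,0.096,-0.008],28],[[383,147,-220],[0.004,0.096,-0.008],10],[[383,147,-220],[0.004,0.096,-0.008],10],[[383,147,-220],[0.004,0.096,-0.008],10],[[383,147,-220],[0.004,0.096,-0.008],10]]'
python3 - <<'E'
from h import *
go((.549,.0151,.15,112),(.475,-.425,.15,112),(.475,-.425,.052,112))
p=shot('top','t5.png')
for b in blobs(p,(360,195,420,255)): print('dish',*b[:4])
c=p['frame'][195:255,360:420,::-1]; cv2.imwrite('pics/t5c.png',cv2.resize(c,None,fx=6,fy=6,interpolation=cv2.INTER_CUBIC))
E
```

```text
time: 17.65
ee_pos: [0.5504, 0.0154, 0.0101]
tcp_rot: [-90.1, 0.0, 112.0]
wrist_force: [0.5, -1.3, 4.8]
opening: 0.0174
[0.2, -139.9, 1.1] [0.002, 0.0, -0.001]
[-380.2, -140.1, 234.6] [0.002, 0.0, -0.001]
[-380.1, -42.1, 234.8] [0.002, 0.0, -0.001]
dish [ 0.5393 -0.4275] 16.4 [10.9 19.7] (np.float64(387.7), np.float64(216.2))
dish [ 0.4904 -0.4053] 17.4 [18.9 29.5] (np.float64(381.5), np.float64(231.4))
```

View pics/t5c.png

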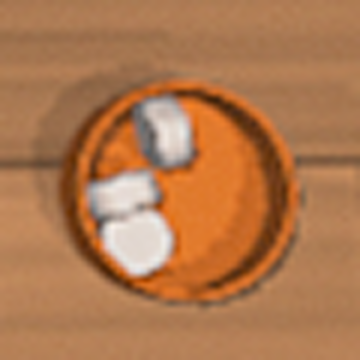

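Three slices are in the left half of the dish at crop (165,130), (123,193) and (138,243). The right half is empty, so the fourth goes there.

```bash
python3 -m inch '[[[0,-50,0],[0,0,0],10],[[0,-100,0],[0,0,0],10],[[0,-140,0],[0,0,0],10],[[-414,-140,218],[0,0,0],10],[[-414,-140,218],[0,0,0],10],[[-414,-140,218],[0,0,0],10],[[-414,-140,218],[0,0,0],10],[[-414,-140,218],[0,0,0],10],[[-414,-140,218],[0,0,0],10],[[-414,-140,218],[0,0,0],10],[[-414,-140,218],[0,0,0],10],[[-414,-140,218],[0,0,0],10],[[-414,-140,218],[0,0,0],10],[[-414,-140,218],[0,0,0],10],[[-414,-90,218],[0,0,0],10],[[-414,-48,218],[0,0,0],10],[[-414,-44,218],[0,0,0],10],[[-414,-44,218],[0,0,0],10],[[-414,-44,218],[0,0,0],34],[[-414,-44,218],[0,0,0],34]]'
python3 -m inch '[[[0,-60,0],[0,0,0],60],[[0,-110,0],[0,0,0],80],[[200,-120,-200],[0,0,0],80],[[200,-120,-200],[0,0,0],80],[[200,-120,-200],[0,0,0],80],[[200,-120,-200],[0,0,0],80],[[200,-120,-200],[0,0,0],80],[[200,-120,-200],[0,0,0],80],[[200,-120,-200],[0,0,0],80]]'
python3 - <<'E'
from h import *
p=shot('top','t6.png'); q=shot('side','s6.png')
for n in ['board','scoop']:
  for P in (p,q): print(n,[(np.round(d['box']).tolist(),round(d['confidence'],2)) for d in bot.search_frame(P,n)[:2]])
print(p['shot'])
a=cv2.resize(p['frame'][140:270,225:415,::-1],None,fx=4,fy=4,interpolation=cv2.INTER_CUBIC)
cv2.imwrite('pics/t6c.png',a)
E
```

```text
time: 19.7
ee_pos: [0.5045, -0.4509, 0.0572]
tcp_rot: [-90.2, 0.3, 112.0]
wrist_force: [-0.1, 0.6, -0.7]
opening: 0.034
time: 20.6
ee_pos: [0.6164, -0.1861, 0.1798]
tcp_rot: [-90.4, 0.4, 112.3]
wrist_force: [-0.1, 0.2, -0.1]
opening: 0.0801
board [([366.0, 207.0, 407.0, 244.0], 0.23)]
board [([204.0, 257.0, 302.0, 338.0], 0.92), ([151.0, 139.0, 215.0, 198.0], 0.32)]
scoop []
scoop [([220.0, 254.0, 276.0, 313.0], 0.64)]
10
```

View pics/t6c.png

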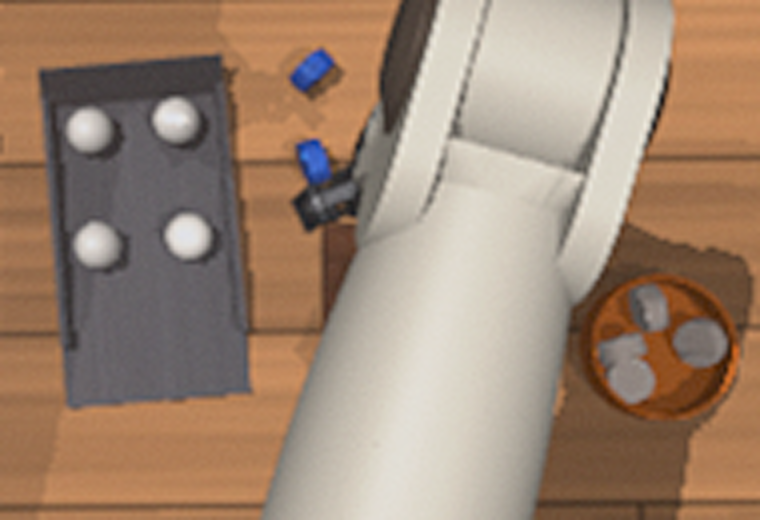

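```bash
cat >> h.py <<'E'
from scipy.optimize import minimize
def bx(x0,x1,y0,y1,z0,z1): return np.array([[x,y,z] for x in(x0,x1) for y in(y0,y1) for z in(z0,z1)])
SC=[bx(-.055,.06,-.065,.065,0,.0025),bx(-.055,.035,-.065,-.062,0,.04),bx(-.055,.035,.062,.065,0,.04),bx(-.055,-.052,-.065,.065,0,.045),bx(-.062,.028,-.008,.008,.048,.088)]
BO=[bx(-.085,.085,-.085,.085,0,.01)]
TR=[bx(-.15,.106,-.076,.076,0,.004),bx(-.1,.106,-.076,-.07,0,.023),bx(-.1,.106,.07,.076,0,.023),np.array([[x,y,z] for y in(-.076,.076) for x,z in((.1,0),(.1,.004),(.124,.038),(.128,.038),(.128,0))])]
K=4
def render(p,parts,x,y,yaw,z0,box):
    l,t,r,b=box; m=np.zeros(((b-t)*K,(r-l)*K),np.uint8); M=R.from_euler('z',yaw,degrees=True)
    for V in parts:
        q=np.array([proj(p,M.apply(v)+[x,y,z0]) for v in V]); q=((q-[l,t]+.5)*K-.5)
        cv2.fillConvexPoly(m,cv2.convexHull(np.round(q*16).astype(np.int32)),1,shift=4)
    return m
def fit(p,mask,parts,x0,z0,box,extra=None):
    def c(v):
        m=render(p,parts,v[0]/1e3,v[1]/1e3,v[2],z0,box)
        if extra is not None: m=m|extra
        return 1-(m&mask).sum()/(m|mask).sum()
    best=None
    for d in(0,4,-4):
        s=[x0[0]*1e3,x0[1]*1e3,x0[2]+d]; sim=np.array([s]+[[s[i]+(8 if i==j else 0) for i in range(3)] for j in range(3)])
        r=minimize(c,s,method='Nelder-Mead',options=dict(initial_simplex=sim,xatol=.05,fatol=1e-5,maxiter=200))
        if best is None or r.fun<best.fun: best=r
    return best.x.round(1),round(best.fun,3)
def up(frame,box):
    l,t,r,b=box; s=cv2.resize(frame[t:b,l:r],None,fx=K,fy=K,interpolation=cv2.INTER_CUBIC); return s.astype(int),cv2.cvtColor(s,cv2.COLOR_RGB2HSV).astype(int)
E
python3 - <<'E'
from h import *
p=bot.camera('top'); f=cv2.imread('pics/t4.png')[:,:,::-1].copy()
B=(295,190,362,262)
s,h=up(f,B); H,S,V=h[...,0],h[...,1],h[...,2]
print('board px',s[40:44,40:60].mean((0,1)),'wood',s[4,4],'hsv',h[42,50],h[4,4])
blue=((H>95)&(H<125)&(S>90)).astype(np.uint8)
hm,ha=None,((H<25)&(V>150)).astype(np.uint8)
dark=((H<25)&(V<115)).astype(np.uint8)
# handle: tan inside the hull of blue
hull=np.zeros_like(blue); cs=np.concatenate([c for c in cv2.findContours(cv2.morphologyEx(blue,2,np.ones((3,3))),0,2)[0]]); cv2.fillConvexPoly(hull,cv2.convexHull(cs),1)
mask=blue|((ha|dark)&hull)
mask=hull
SCH=SC
# hull-vs-hull: use a single convex of all pan vertices
PAN=[np.concatenate(SC[:4])]
print('scoop pan',fit(p,mask,PAN,(.505,-.24,-25),.01,B))
ht=((H<25)&(V>130)&(hull>0)).astype(np.uint8)
n,lab,st,c=cv2.connectedComponentsWithStats(ht); i=1+st[1:,4].argmax(); v,u=np.nonzero(lab==i)
print('handle centroid',toz(p,u.mean()/K+B[0]-.375,v.mean()/K+B[1]-.375,.095), 'n',st[i,4])
P=np.array([toz(p,a/K+B[0],b/K+B[1],.095)[:2] for a,b in zip(u,v)]); w,e=np.linalg.eigh(np.cov(P.T)); print('yaw',np.degrees(np.arctan(e[1,1]/e[0,1])),np.sqrt(w*12))
bm=(dark&(1-hull)); bh=np.zeros_like(bm); k=cv2.morphologyEx(bm,2,np.ones((5,5))); n,lab,st,c=cv2.connectedComponentsWithStats(k|hull); i=lab[hull>0][0]
sc=render(p,PAN,*(np.array(fit(p,mask,PAN,(.505,-.24,-25),.01,B)[0])*[1e-3,1e-3,1]),.01,B)
print('board',fit(p,((lab==i)|(hull>0)).astype(np.uint8),BO,(.516,-.234,0),0,B,extra=sc))
B=(225,140,300,250); s,h=up(f,B)
g=((s.max(2)<115)&(s.max(2)-s.min(2)<28)).astype(np.uint8); g=cv2.morphologyEx(g,2,np.ones((7,7))); n,lab,st,c=cv2.connectedComponentsWithStats(g); i=1+st[1:,4].argmax()
cs=cv2.findContours((lab==i).astype(np.uint8),0,2)[0]; g=np.zeros_like(g); cv2.fillPoly(g,[max(cs,key=len)],1)
print('tray',fit(p,g,TR,(.619,-.016,4),0,B))
cv2.imwrite('pics/dbg.png',g*255)
E
```

```text
board px [96.85   64.1125 45.45  ] wood [140 101  71] hsv [ 11 143  91] [ 13 126 140]
scoop pan (array([ 510.1, -240.1,  -26.1]), np.float64(0.017))
handle centroid [ 0.49407847 -0.23123412  0.095     ] n 2352
yaw -26.508916341965584 [0.01562643 0.08624753]
board (array([ 523.1, -247.6,   -2.4]), np.float64(0.052))
tray (array([615.9, -18.5,   4.5]), np.float64(0.035))
```

```bash
python3 - <<'E'
from h import *
o=bot.get_obs(); print(np.round(o['q'],1),o['tcp_rot'],o['ee_pos'])
p=bot.camera('top')
for z in(.01,): 
  C=[toz(p,u,v,z)[:2] for u,v in((306,196.7),(357,197.7),(357,248.3),(305.7,247.3))]; print(np.round(C,3),np.mean(C,0))
q=bot.camera('side'); f=q['frame']; B=(190,230,310,345); s,h=up(f,B); H,S,V=h[...,0],h[...,1],h[...,2]
blue=((H>95)&(H<125)&(S>90)).astype(np.uint8)
cs=np.concatenate([c for c in cv2.findContours(cv2.morphologyEx(blue,2,np.ones((5,5))),0,2)[0]]); m=np.zeros_like(blue); cv2.fillConvexPoly(m,cv2.convexHull(cs),1)
print('side scoop',fit(q,m,[np.concatenate(SC[:4])],(.510,-.240,-26),.01,B))
for psi in (64,-116): go((.5055,-.238,.16,psi),(.5055,-.238,.059,psi))
E
```

```text
[-17.3  16.9  17.8  90.6  -0.1 -39.2] [-90.25008339   0.28359921 111.92844525] [ 0.61389381 -0.19131351  0.1773276 ]
[[ 0.606 -0.167]
 [ 0.601 -0.334]
 [ 0.437 -0.328]
 [ 0.442 -0.162]] [ 0.52165226 -0.24773912]
side scoop (array([ 533.3, -242.3,  -56.2]), np.float64(0.362))
[-2.9, 16.7, 118.2] [0.006, 0.837, -0.003]
[-2.5, 117.6, 118.6] [0.006, 0.837, -0.003]
[-2.9, 16.7, 118.2] [-0.003, -2.305, -0.007]
[-2.5, 117.6, 118.6] [-0.003, -2.305, -0.007]
```

```bash
python3 -m inch '[[[-3,17,118],[0.006,0.837,-0.003],60],[[-3,17,118],[0.006,0.837,-0.003],60],[[-3,17,118],[0.006,0.837,-0.003],60],[[-3,17,118],[0.006,0.837,-0.003],60],[[-3,17,118],[0.006,0.837,-0.003],60],[[-3,17,118],[0.006,0.837,-0.003],60],[[-3,17,118],[0.006,0.837,-0.003],60],[[-3,45,118],[0.006,0.837,-0.003],60],[[-3,45,118],[0.006,0.837,-0.003],60]]'
python3 - <<'E'
from h import *
go((.5055,-.238,.059,64))
q=shot('side','s7.png'); cv2.imwrite('pics/s7c.png',cv2.resize(q['frame'][190:350,180:340,::-1],None,fx=3.6,fy=3.6,interpolation=cv2.INTER_CUBIC))
def pt(x,y,z,o=(.510,-.240,.01),yaw=-26): return proj(q,R.from_euler('z',yaw,degrees=True).apply([x,y,z])+o)
for v in [(-.062,-.008,.088),(.028,-.008,.088),(.06,-.065,0),(.06,.065,0),(-.055,-.065,0)]: print(v,((pt(*v)-[180,190])*3.6).round())
E
```

```text
time: 21.95
ee_pos: [0.5045, -0.2377, 0.1287]
tcp_rot: [-89.7, -0.0, 64.1]
wrist_force: [-0.6, -0.4, -1.0]
opening: 0.0599
[0.2, 69.6, -1.4] [-0.005, 0.002, 0.0]
(-0.062, -0.008, 0.088) [134. 267.]
(0.028, -0.008, 0.088) [288. 266.]
(0.06, -0.065, 0) [344. 442.]
(0.06, 0.065, 0) [331. 279.]
(-0.055, -0.065, 0) [148. 445.]
```

View pics/s7c.png

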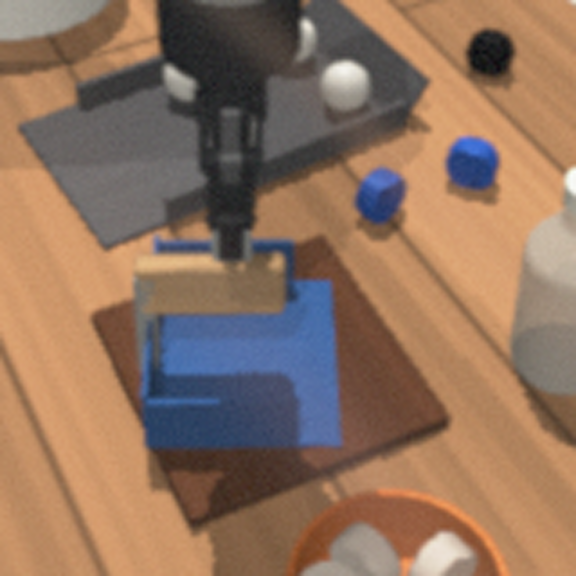

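The projected scoop corners match the picture, e.g. the lip at (341,443) and the handle corner at (135,262). The open gripper is right over the handle, so I'll grip it.

```bash
python3 -m inch '[[[0,35,-1],[0,0,0],50],[[0,60,-1],[-0.005,0.002,0],50],[[0,69.5,-1.4],[-0.005,0.002,0],50],[[0,69.5,-1.4],[-0.005,0.002,0],50],[[0,69.5,-1.4],[-0.005,0.002,0],5],[[0,69.5,-1.4],[-0.005,0.002,0],5],[[0,69.5,-1.4],[-0.005,0.002,0],5],[[0,69.5,-1.4],[-0.005,0.002,0],5],[[0,69.5,-1.4],[-0.005,0.002,0],5],[[0,69.5,-1.4],[-0.005,0.002,0],5]]' 115
python3 - <<'E'
from h import *
o=bot.get_obs();print(o['ee_pos'],o['tcp_rot'],o['wrist_force'],o['opening'])
# targets: tray frame scoop origin
def tray(x,y): return R.from_euler('z',4.5,degrees=True).apply([x,y,0])[:2]+[.6159,-.0185]
for x in(-.210,0,.04): 
  g=tray(x-.005,0); print(x,g)
g=tray(-.215,0); go((.5055,-.238,.16,64),(g[0],g[1],.16,94.5))
E
```

```text
time: 23.0
ee_pos: [0.5069, -0.2388, 0.0628]
tcp_rot: [-90.3, -0.0, 64.0]
wrist_force: [0.1, -0.4, 6.0]
opening: 0.0147
[ 0.50685886 -0.23879023  0.0627686 ] [-9.02700132e+01 -8.28511206e-03  6.39794060e+01] [ 0.07437753 -0.40693098  5.98609283] 0.014652958424561663
-0.21 [ 0.40156277 -0.03536871]
0 [ 0.61091541 -0.0188923 ]
0.04 [ 0.65079211 -0.01575393]
[0.1, -97.2, 1.1] [0.005, -0.0, 0.0]
[136.6, -98.1, 183.4] [0.005, -0.533, -0.001]
```

```bash
python3 -m inch '[[[0,-20,0],[0,0,0],5],[[0,-50,0],[0.005,0,0],5],[[0,-80,0],[0.005,0,0],5],[[0,-97,1],[0.005,0,0],5],[[40,-97,50],[0.005,-0.133,0],5],[[70,-97,90],[0.005,-0.266,0],5],[[105,-97,130],[0.005,-0.4,0],5],[[146,-97,171],[0.005,-0.533,0],5],[[146,-97,171],[0.005,-0.533,0],5],[[146,-97,171],[0.005,-0.533,0],5],[[146,-97,171],[0.005,-0.533,0],5]]'
python3 - <<'E'
from h import *
o=bot.get_obs();print(o['ee_pos'],o['tcp_rot'],o['wrist_force'],o['opening'])
go((.4185,-.0340,.08,94.5),(.4185,-.0340,.057,94.5))
q=shot('side','s8.png'); p=shot('top','t8.png')
for b in blobs(p): print(*b[:3])
cv2.imwrite('pics/s8c.png',cv2.resize(q['frame'][120:280,120:330,::-1],None,fx=3.6,fy=3.6,interpolation=cv2.INTER_CUBIC))
E
```

```text
time: 24.1
ee_pos: [0.417, -0.0321, 0.1595]
tcp_rot: [-90.0, 0.1, 94.6]
wrist_force: [0.2, 0.1, -2.4]
opening: 0.0147
[ 0.41697646 -0.03208774  0.15951705] [-9.00296728e+01  7.92288607e-02  9.45996902e+01] [ 0.22577088  0.10051306 -2.37355865] 0.014738916930163676
[-1.9, 79.5, -1.3] [0.001, 0.002, -0.001]
[-1.9, 102.5, -1.3] [0.001, 0.002, -0.001]
[ 0.6963 -0.0447] 0.0 [18.5 18.7]
[0.6886 0.0274] 33.8 [18.4 18.7]
[ 0.6001 -0.0527] 19.7 [18.3 18.8]
[0.5935 0.0214] 15.5 [18.3 18.9]
[0.4542 0.0124] -12.6 [19.8 21.7]
[ 0.4482 -0.0579] 87.4 [14.7 59.2]
[ 0.4491 -0.129 ] 14.0 [13.1 16.4]
```

View pics/s8c.png

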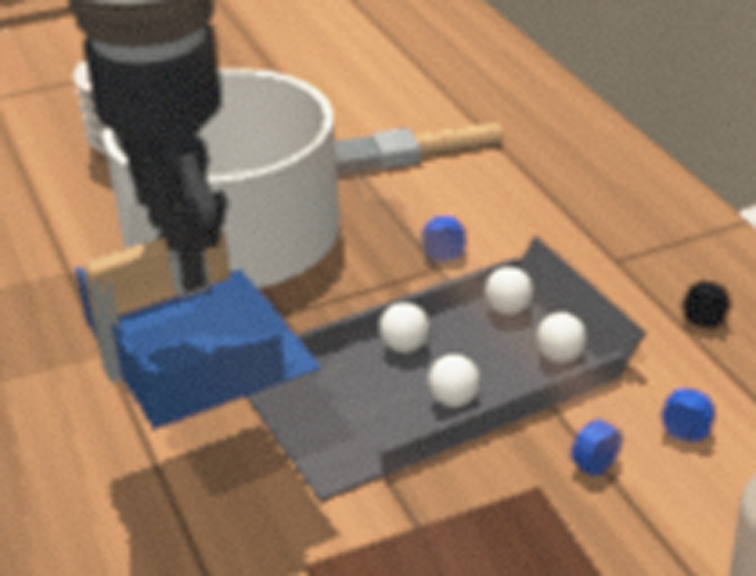

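The scoop hangs level and in line with the tray, its lip in front of the open edge at (310,370). The four balls haven't moved.

```bash
python3 -m inch '[[[-2,40,-1.3],[0,0,0],5],[[-2,75,-1.3],[0,0.002,0],5],[[-2,90,-1.3],[0,0.002,0],5],[[-2,97,-1.3],[0,0.002,0],5],[[-2,97,-1.3],[0,0.002,0],5]]'
python3 - <<'E'
from h import *
p=shot('top','t9.png'); q=shot('side','s9.png')
B=(235,180,300,290); 
def sm(P,B):
    s,h=up(P['frame'],B); H,S=h[...,0],h[...,1]; b=((H>95)&(H<125)&(S>90)).astype(np.uint8)
    b=cv2.morphologyEx(b,2,np.ones((5,5))); cs=np.concatenate(cv2.findContours(b,0,2)[0]); m=np.zeros_like(b); cv2.fillConvexPoly(m,cv2.convexHull(cs),1); u=cs[:,0]
    print('extent px',(u.min(0)/K+B[:2]).round(1),(u.max(0)/K+B[:2]).round(1)); return m
PAN=[np.concatenate(SC[:4])]
print('top',fit(p,sm(p,B),PAN,(.42,-.034,4.5),.009,B))
B=(140,180,240,270); print('side',fit(q,sm(q,B),PAN,(.42,-.034,4.5),.009,B))
a=cv2.resize(p['frame'][140:290,205:325,::-1],None,fx=4,fy=4,interpolation=cv2.INTER_CUBIC); cv2.imwrite('pics/t9c.png',a)
E
```

```text
time: 24.7
ee_pos: [0.4187, -0.0353, 0.0623]
tcp_rot: [-90.0, 0.1, 94.3]
wrist_force: [-0.2, 0.5, -2.8]
opening: 0.0148
extent px [246.  234.2] [286. 243.]
top (array([490.4, -32.4, -22.6]), np.float64(0.845))
extent px [159.2 182.2] [239.8 268.8]
side (array([449. , -40.8, -38.1]), np.float64(0.378))
```

View pics/t9c.png

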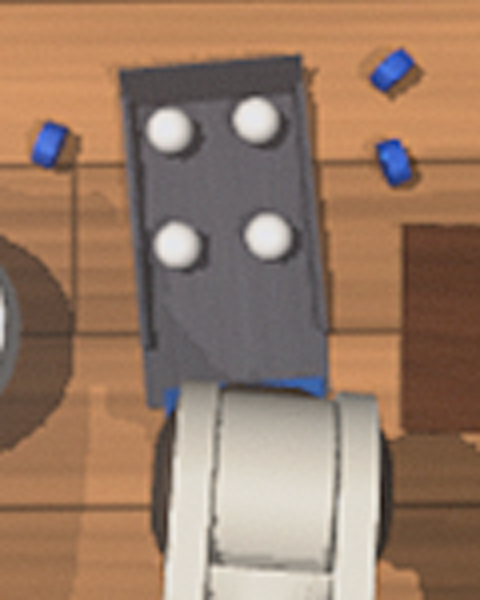

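```bash
python3 - <<'E'
from h import *
p=bot.camera('top'); f=p['frame']; B=(225,140,305,250); s,h=up(f,B)
b=((h[...,0]>95)&(h[...,0]<125)&(h[...,1]>90)).astype(np.uint8)
n,lab,st,c=cv2.connectedComponentsWithStats(b); i=1+st[1:,4].argmax(); 
l,t,w,hh,_=st[i]; 
lw=lambda u,v,z: toz(p,(u+.5)/K+B[0]-.5,(v+.5)/K+B[1]-.5,z)
m=lab==i
us=np.nonzero(m.any(0))[0]; vt=np.array([np.nonzero(m[:,u])[0][0] for u in us])
L=np.array([lw(u,v,.008)[:2] for u,v in zip(us,vt)])
k=np.polyfit(L[5:-5,1],L[5:-5,0],1); print('lip y range',L[:,1].max(),L[:,1].min(),'mid',(L[:,1].max()+L[:,1].min())/2,'yaw',-np.degrees(np.arctan(k[0])),'x mid',np.polyval(k,L[:,1].mean()))
d=((s.max(2)<115)&(s.max(2)-s.min(2)<28))
for z,X in((.004,[.475,.485,.495,.505]),(.023,[.54,.56,.58,.6,.62,.64,.66,.68,.70])):
  E=[]
  for x in X:
    # row scan along world y
    ys=np.arange(-.13,.10,.0005); q=np.array([proj(p,[x,y,z]) for y in ys]); u=((q[:,0]-B[0]+.5)*K-.5).round().astype(int); v=((q[:,1]-B[1]+.5)*K-.5).round().astype(int)
    ok=(u>=0)&(u<d.shape[1])&(v>=0)&(v<d.shape[0]); on=ys[ok][d[v[ok],u[ok]]]
    on=on[(on>-.12)&(on<.075)]; E.append((on.min(),on.max(),(on.min()+on.max())/2)); print(z,x,np.round(E[-1],4))
  E=np.array(E); kk=np.polyfit(X,E[:,2],1); print('centre line yaw',np.degrees(np.arctan(kk[0])),'y at .475,.66',np.polyval(kk,[.475,.66]))
o=bot.get_obs(); print(o['ee_pos'],o['tcp_rot'])
E
```

```text
lip y range -0.14634604873586335 -0.16382732415035137 mid -0.15508668644310736 yaw 16.515823503194067 x mid 0.6793059949276055
0.004 0.475 [-0.1025  0.0465 -0.028 ]
0.004 0.485 [-0.101   0.0475 -0.0267]
0.004 0.495 [-0.1    0.048 -0.026]
0.004 0.505 [-0.1005  0.049  -0.0257]
centre line yaw 4.289153328819029 y at .475,.66 [-0.02775  -0.013875]
0.023 0.54 [-0.0995  0.0515 -0.024 ]
0.023 0.56 [-0.0975  0.053  -0.0222]
0.023 0.58 [-0.0955  0.0545 -0.0205]
0.023 0.6 [-0.0945  0.055  -0.0197]
0.023 0.62 [-0.093   0.0575 -0.0177]
0.023 0.64 [-0.091   0.0585 -0.0162]
0.023 0.66 [-0.0905  0.0625 -0.014 ]
0.023 0.68 [-0.086   0.0615 -0.0122]
0.023 0.7 [-0.0845  0.063  -0.0107]
centre line yaw 4.739932276094216 y at .475,.66 [-0.02952292 -0.01418333]
[ 0.41950124 -0.03508724  0.0636896 ] [-9.01010455e+01  8.70173596e-02  9.43612303e+01]
```

```bash
cat >> h.py <<'E'
def lip(p,B=(236,150,296,250),z=.008):
    s,h=up(p['frame'],B); b=((h[...,0]>95)&(h[...,0]<125)&(h[...,1]>90))
    us=np.nonzero(b.sum(0)>2)[0]; vt=np.array([np.nonzero(b[:,u])[0][0] for u in us])
    L=np.array([toz(p,(u+.5)/K+B[0]-.5,(v+.5)/K+B[1]-.5,z)[:2] for u,v in zip(us,vt)])
    k=np.polyfit(L[8:-8,1],L[8:-8,0],1); ym=(L[:,1].max()+L[:,1].min())/2; xm=np.polyval(k,ym)
    print('lip y',L[:,1].max().round(4),L[:,1].min().round(4),'mid',xm.round(4),ym.round(4),'yaw',-np.degrees(np.arctan(k[0])).round(1),'tray centre y there',round(-.0140+(xm-.66)*.0785,4))
E
python3 - <<'E'
from h import *
lip(bot.camera('top'),B=(236,225,296,245))
E
```

```text
lip y 0.0333 -0.098 mid 0.4824 -0.0324 yaw 4.5 tray centre y there -0.0279
```

```bash
python3 -m inch '[[[4.5,3,0],[0,0,0],5],[[4.5,5,0],[0,0,0],5],[[4.5,6.5,0],[0,0,0],5],[[4.5,6.5,0],[0,0,0],5],[[4.5,6.5,0],[0,0,0],5]]'
python3 - <<'E'
from h import *
lip(bot.camera('top'),B=(236,225,296,245)); o=bot.get_obs(); print(o['ee_pos'],o['tcp_rot'],o['wrist_force'])
E
```

```text
time: 25.4
ee_pos: [0.4191, -0.0306, 0.0571]
tcp_rot: [-90.1, 0.1, 94.4]
wrist_force: [-0.8, 0.7, -3.1]
opening: 0.0145
lip y 0.0373 -0.0921 mid 0.4817 -0.0274 yaw 4.4 tray centre y there -0.028
[ 0.41912253 -0.03058039  0.05709763] [-9.01015480e+01  9.04786463e-02  9.43700720e+01] [-0.54578943 -0.28036073 -2.5946796 ]
```

```bash
python3 -m inch '[[[-0.5,1.5,0],[0,0,0],5],[[-0.5,1.5,0],[0,0,0],5],[[-0.5,2.5,0],[0,0,0],5],[[-0.5,2.5,0],[0,0,0],5]]'
```

```text
time: 25.85
ee_pos: [0.4191, -0.0309, 0.0564]
tcp_rot: [-90.2, 0.1, 94.4]
wrist_force: [-10.2, 1.7, 15.0]
opening: 0.0146
```

```bash
python3 -m inch '[[[0,-0.7,-10],[0,0,0],5],[[0,-0.7,-25],[0,0,0],5],[[0,-0.6,-40],[0,0,0],5],[[0,-0.6,-55],[0,0,0],5],[[0,-0.5,-70],[0,0,0],5],[[0,-0.5,-85],[0,0,0],5],[[0,-0.5,-95],[0,0,0],5],[[0,-0.5,-100],[0,0,0],5],[[0,-0.5,-100],[0,0,0],5]]'
python3 - <<'E'
from h import *
p=shot('top','t10.png'); lip(p,B=(236,170,296,235)); o=bot.get_obs(); print(o['ee_pos'],o['tcp_rot'],o['wrist_force'])
for b in blobs(p): print(*b[:3])
E
```

```text
time: 26.75
ee_pos: [0.519, -0.0233, 0.0569]
tcp_rot: [-90.1, 0.1, 94.4]
wrist_force: [0.2, -0.1, -3.4]
opening: 0.0146Traceback (most recent call last):
  File "<stdin>", line 2, in <module>
  File "h.py", line 69, in lip
    k=np.polyfit(L[8:-8,1],L[8:-8,0],1); ym=(L[:,1].max()+L[:,1].min())/2; xm=np.polyval(k,ym)
                 ~^^^^^^^^
IndexError: too many indices for array: array is 1-dimensional, but 2 were indexed
```

```bash
python3 -m inch '[[[0,1,-4],[0,0,0],5],[[0,1.2,-16],[0,0,0],5],[[0,1.2,-30],[0,0,0],5],[[0,1.2,-44],[0,0,0],5],[[0,1.2,-58],[0,0,0],5],[[0,1.2,-72],[0,0,0],5],[[0,1.2,-84],[0,0,0],5],[[0,1.2,-94],[0,0,0],5],[[0,1.2,-100],[0,0,0],5],[[0,1.2,-100],[0,0,0],5]]'
python3 - <<'E'
from h import *
p=shot('top','t10.png'); q=shot('side','s10.png')
for b in blobs(p): print(*b[:3])
a=cv2.resize(p['frame'][145:265,210:310,::-1],None,fx=4,fy=4,interpolation=cv2.INTER_CUBIC)
c=cv2.resize(q['frame'][150:270,170:300,::-1],None,fx=4,fy=4,interpolation=cv2.INTER_CUBIC)[:480,:400]
cv2.imwrite('pics/c10.png',np.hstack([a[:480,:400],c[:, :400]]))
E
```

```text
time: 27.8
ee_pos: [0.6189, -0.0157, 0.0568]
tcp_rot: [-90.2, 0.1, 94.4]
wrist_force: [0.2, -0.3, 3.0]
opening: 0.0144
[ 0.6052 -0.0187] -3.5 [ 93.  199.1]
```

View pics/c10.png

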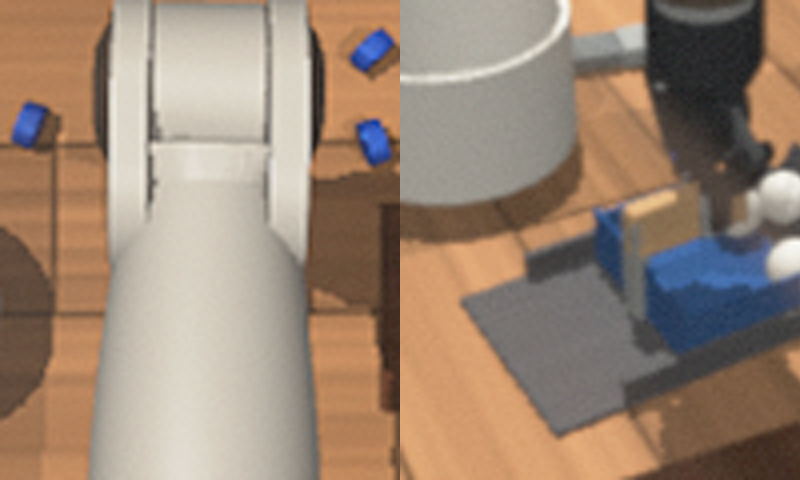

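The scoop runs straight down the lane, with the balls ahead of and on its nose at (780,195) and (785,260). The top view is hidden by the arm. Next, push to the heel.

```bash
python3 -m inch '[[[0,0.5,-8],[0,0,0],5],[[0,0.5,-16],[0,0,0],5],[[0,0.5,-22],[0,0,0],5],[[0,0.5,-26],[0,0,0],5],[[0,0.5,-26],[0,0,0],5]]'
```

```text
time: 28.4
ee_pos: [0.6447, -0.0138, 0.0568]
tcp_rot: [-90.2, 0.1, 94.4]
wrist_force: [-3.9, -0.5, 5.9]
opening: 0.0144
```

```bash
python3 -m inch '[[[0,0.3,-4],[0,0,0],5],[[0,0.3,-7],[0,0,0],5],[[0,0.3,-9],[0,0,0],5],[[0,0.3,-9],[0,0,0],5]]'
python3 - <<'E'
from h import *
q=shot('side','s11.png')
c=cv2.resize(q['frame'][160:260,190:320,::-1],None,fx=5,fy=5,interpolation=cv2.INTER_CUBIC)
cv2.imwrite('pics/c11.png',c)
o=bot.get_obs()['ee_pos']; Rz=R.from_euler('z',4.45,degrees=True)
print('lip proj',((proj(q,Rz.apply([.063,-.065,0])+[o[0],o[1]-.0015,.0045])-[190,160])*5).round(), 'heel right', ((proj(q,Rz.apply([.1,-.07,.004])+[.6159,-.0185,0])-[190,160])*5).round())
E
```

```text
time: 28.8
ee_pos: [0.6532, -0.0132, 0.0569]
tcp_rot: [-90.1, 0.1, 94.4]
wrist_force: [-6.2, -1.1, 7.2]
opening: 0.0147
lip proj [495. 308.] heel right [500. 315.]
```

View pics/c11.png

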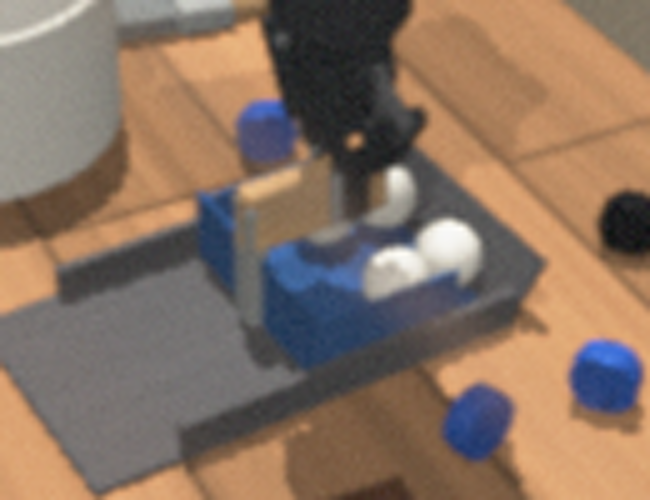

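All four balls appear to be in the pan: two right (395,272) and (450,250), one left (395,190), and one partly hidden at (330,235). The lip is at the heel. Now tilt nose-up about the rear edge and lift.

```bash
python3 -m inch '[[[0,-3,2],[-0.04,0,0],5],[[0,-5.5,4.8],[-0.087,0,0],5],[[0,-8,7.3],[-0.13,0,0],5],[[0,-10,9.9],[-0.175,0,0],5],[[0,-12,12],[-0.21,0,0],5],[[0,-13,12],[-0.21,0,0],5],[[0,-20,13],[-0.21,0,0],5],[[0,-35,14],[-0.21,0,0],5],[[0,-55,15],[-0.21,0,0],5],[[0,-80,16],[-0.21,0,0],5],[[0,-110,18],[-0.21,0,0],5],[[0,-130,20],[-0.21,0,0],5],[[0,-140,20],[-0.21,0,0],5],[[0,-140,20],[-0.21,0,0],5]]'
python3 - <<'E'
from h import *
o=bot.get_obs(); print(np.round(o['q'],1),o['wrist_force'])
q=shot('side','s12.png'); p=shot('top','t12.png')
for b in blobs(p): print(*b[:4])
a=cv2.resize(q['frame'][100:260,180:330,::-1],None,fx=3.75,fy=3.75,interpolation=cv2.INTER_CUBIC)
cv2.imwrite('pics/c12.png',a)
E
```

```text
time: 30.25
ee_pos: [0.6339, -0.0146, 0.1989]
tcp_rot: [-102.3, 0.1, 94.4]
wrist_force: [0.2, 0.3, -6.0]
opening: 0.0143
[-1.9  3.3  3.6 78.1  1.2 -6.1] [ 0.19676935  0.28059266 -5.98484772]
[ 0.538  -0.0285] -4.7 [132.  150.2] (np.float64(264.2), np.float64(217.8))
[ 0.6161 -0.0314] -1.0 [63.6 90.3] (np.float64(264.8), np.float64(193.7))
```

View pics/c12.png

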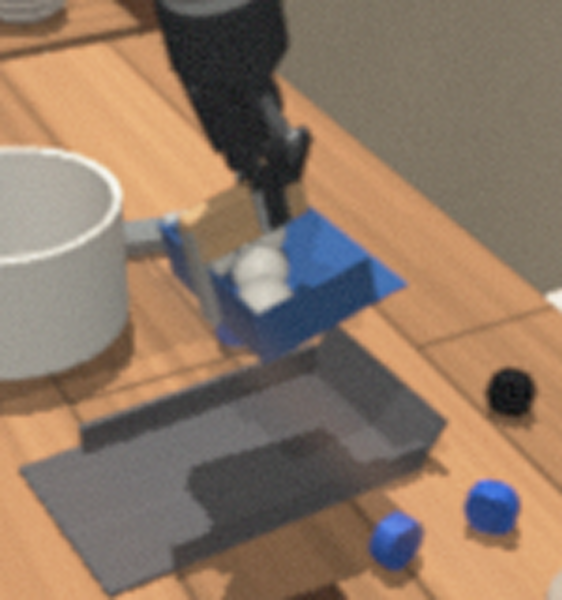

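```bash
cat >> h.py <<'E'
def sc(L,psi,th,lip=(0,.0525,-.063)):
    M=R.from_euler('xyz',[-90,0,psi],degrees=True)*R.from_rotvec([np.radians(th),0,0]); return (np.array(L)-M.apply(lip),M)
E
python3 - <<'E'
from h import *
o=bot.get_obs(); M=R.from_euler('xyz',o['tcp_rot'],degrees=True); L0=M.apply([0,.0525,-.063])+o['ee_pos']; P0=np.array(o['ee_pos'])
P1,_=sc((.527,.225,.20),180,-12.3); print(L0,P1)
ts=[]
for f in np.linspace(0,1,15)[1:]:
    f=f*f*(3-2*f); psi=94.4+f*85.6; _,m=sc((0,0,0),psi,-12.3); ts.append((P0+(P1-P0)*f,m))
go(*ts)
E
```

```text
[ 0.70521402 -0.00905278  0.15765725] [0.527      0.15226203 0.23787398]
[2.5, -0.9, 1.2] [-0.004, -0.022, -0.006]
[9.7, -3.4, 4.5] [-0.004, -0.081, -0.019]
[20.6, -7.2, 9.7] [-0.004, -0.173, -0.038]
[34.6, -12.0, 16.2] [-0.004, -0.29, -0.064]
[50.8, -17.7, 23.9] [-0.004, -0.426, -0.093]
[68.6, -23.9, 32.2] [-0.004, -0.575, -0.125]
[87.2, -30.4, 41.0] [-0.004, -0.731, -0.159]
[105.7, -36.9, 49.7] [-0.004, -0.886, -0.193]
[123.5, -43.1, 58.0] [-0.004, -1.035, -0.225]
[139.8, -48.7, 65.7] [-0.004, -1.171, -0.254]
[153.7, -53.6, 72.2] [-0.004, -1.288, -0.279]
[164.7, -57.4, 77.4] [-0.004, -1.38, -0.299]
[171.8, -59.9, 80.7] [-0.004, -1.439, -0.312]
[174.3, -60.8, 81.9] [-0.004, -1.461, -0.317]
```

```bash
python3 -m inch '[[[2.5,-1,1],[-0.004,-0.022,-0.006],5],[[9.7,-3.4,4.5],[-0.004,-0.081,-0.019],5],[[20.6,-7.2,9.7],[-0.004,-0.173,-0.038],5],[[34.6,-12,16.2],[-0.004,-0.29,-0.064],5],[[50.8,-17.7,23.9],[-0.004,-0.426,-0.093],5],[[68.6,-23.9,32.2],[-0.004,-0.575,-0.125],5],[[87.2,-30.4,41],[-0.004,-0.731,-0.159],5],[[105.7,-36.9,49.7],[-0.004,-0.886,-0.193],5],[[123.5,-43.1,58],[-0.004,-1.035,-0.225],5],[[139.8,-48.7,65.7],[-0.004,-1.171,-0.254],5],[[153.7,-53.6,72.2],[-0.004,-1.288,-0.279],5],[[164.7,-57.4,77.4],[-0.004,-1.38,-0.299],5],[[171.8,-60,80.7],[-0.004,-1.439,-0.312],5],[[174.3,-61,82],[-0.004,-1.461,-0.317],5],[[174.3,-61,82],[-0.004,-1.461,-0.317],5],[[174.3,-61,82],[-0.004,-1.461,-0.317],5]]'
python3 - <<'E'
from h import *
o=bot.get_obs(); print(np.round(o['q'],1),o['wrist_force'])
q=shot('side','s13.png'); p=shot('top','t13.png')
a=cv2.resize(q['frame'][90:230,110:260,::-1],None,fx=3,fy=3,interpolation=cv2.INTER_CUBIC)
b=cv2.resize(p['frame'][150:290,140:250,::-1],None,fx=3,fy=3,interpolation=cv2.INTER_CUBIC)
cv2.imwrite('pics/c13.png',np.hstack([a,b]))
J=np.array([.527,.243])
# lower lip to z .125 nose-up, then tip about lip
t=[sc((.527,.225,.175),180,-12.3)]+[sc((.527,y,z),180,th) for th,y,z in((-5,.226,.165),(0,.228,.155),(7,.23,.145),(14,.232,.14),(20,.234,.135),(26,.235,.13),(32,.235,.13),(38,.235,.13),(44,.235,.13),(50,.235,.13))]
go(*t)
E
```

```text
time: 31.95
ee_pos: [0.5269, 0.152, 0.2376]
tcp_rot: [-102.3, -0.0, 180.0]
wrist_force: [0.6, 0.2, -5.1]
opening: 0.0148
[  9.8   2.1   7.1  92.8  12.1 -79.9] [ 0.59163875  0.22305258 -5.12785286]
[-0.1, 24.4, 4.9] [0.0, -0.001, 0.0]
[-0.1, 26.9, -1.1] [0.128, -0.001, 0.0]
[-0.1, 32.4, -6.4] [0.215, -0.001, 0.0]
[-0.1, 37.0, -14.4] [0.337, -0.001, 0.0]
[-0.1, 37.7, -24.2] [0.459, -0.001, 0.0]
[-0.1, 39.9, -33.1] [0.564, -0.001, 0.0]
[-0.0, 42.8, -41.3] [0.669, -0.001, 0.0]
[-0.0, 41.5, -49.8] [0.773, -0.001, 0.0]
[-0.0, 41.0, -58.4] [0.878, -0.001, 0.0]
[-0.0, 41.5, -67.0] [0.983, -0.001, 0.001]
[-0.0, 42.9, -75.4] [1.088, -0.001, 0.001]
```

View pics/c13.png

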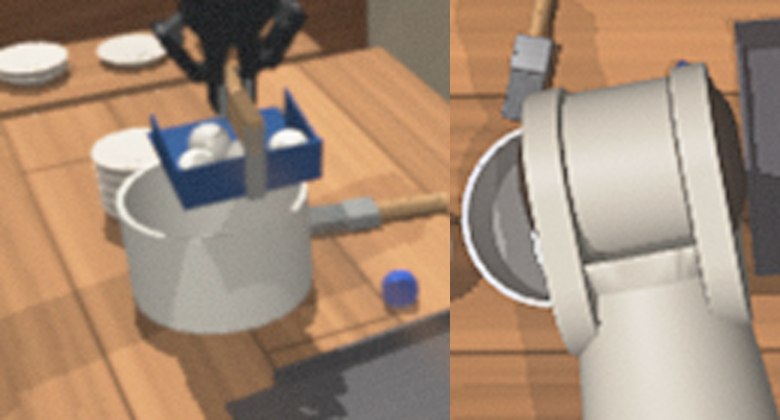

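All four balls are visible in the pan at (208,140), (196,160), (235,150) and (288,140), and the nose is over the jar mouth. Tip.

```bash
python3 -m inch '[[[0,12,2],[0,0,0],5],[[0,24,4],[0,0,0],5],[[0,26,0],[0.1,0,0],5],[[0,32,-6.4],[0.215,0,0],5],[[0,37,-14.4],[0.337,0,0],5],[[0,37.7,-24.2],[0.459,0,0],5],[[0,39.9,-33.1],[0.564,0,0],5],[[0,42.8,-41.3],[0.669,0,0],5],[[0,41.5,-49.8],[0.773,0,0],5],[[0,41,-58.4],[0.878,0,0],5],[[0,41.5,-67],[0.983,0,0],5],[[0,42.9,-75.4],[1.088,0,0],5],[[0,42.9,-75.4],[1.088,0,0],5],[[0,42.9,-75.4],[1.088,0,0],5],[[0,42.9,-75.4],[1.088,0,0],5],[[0,42.9,-75.4],[1.088,0,0],5],[[0,42.9,-75.4],[1.088,0,0],5],[[0,42.9,-75.4],[1.088,0,0],5]]'
python3 - <<'E'
from h import *
o=bot.get_obs(); print(np.round(o['q'],1),o['wrist_force'])
# back to level, high
go(sc((.527,.235,.19),180,40),sc((.527,.235,.22),180,20),sc((.527,.225,.24),180,0))
E
```

```text
time: 33.85
ee_pos: [0.5271, 0.2342, 0.2132]
tcp_rot: [-40.1, 0.1, 179.9]
wrist_force: [0.0, -0.4, -2.4]
opening: 0.0146
[ 40.6  38.8  37.4 126.4 -35.5 -36.8] [ 0.00842803 -0.42486314 -2.369864  ]
[-0.0, -26.6, 52.8] [-0.173, -0.002, 0.0]
[-0.1, -19.1, 85.5] [-0.522, -0.002, -0.0]
[-0.2, 4.1, 107.1] [-0.871, -0.002, -0.001]
```

```bash
python3 -m inch '[[[0,-26,30],[-0.05,0,0],5],[[0,-26.6,52.8],[-0.173,0,0],5],[[0,-22,70],[-0.34,0,0],5],[[0,-19,85.5],[-0.522,0,0],5],[[0,-8,96],[-0.69,0,0],5],[[0,4,107],[-0.871,-0.002,0],5],[[0,4,107],[-0.871,-0.002,0],5]]'
python3 - <<'E'
from h import *
T=R.from_euler('xyz',[-90,0,88],degrees=True); o=bot.get_obs(); P0=np.array(o['ee_pos']); print(P0,o['tcp_rot'])
go(((P0+[.52,-.246,.20])/2,R.from_euler('xyz',[-90,0,134],degrees=True)),((.5197,-.2460,.18),T))
p=shot('top','t14.png')
f=p['frame'][175:265,135:220,::-1]; cv2.imwrite('pics/c14.png',cv2.resize(f,None,fx=5,fy=5,interpolation=cv2.INTER_CUBIC))
E
```

```text
time: 34.55
ee_pos: [0.5264, 0.1598, 0.2953]
tcp_rot: [-90.3, 0.3, 179.9]
wrist_force: [-0.4, -0.4, -2.5]
opening: 0.0145
[0.52644604 0.1597843  0.29532615] [-90.32832239   0.34246796 179.89232519]
[3.1, 46.5, 203.2] [0.008, 0.801, -0.003]
[6.7, 113.0, 406.5] [0.009, 1.604, -0.0]
```

```bash
python3 -m inch '[[[1,10,40],[0.002,0.14,0],5],[[1,20,80],[0.003,0.28,0],5],[[2,30,125],[0.005,0.42,0],5],[[2.5,38,165],[0.006,0.56,0],5],[[3,46,203],[0.008,0.7,-0.003],5],[[4,58,245],[0.008,0.84,-0.003],5],[[4.5,70,285],[0.008,0.98,-0.003],5],[[5,80,325],[0.008,1.12,-0.003],5],[[6,92,360],[0.008,1.26,0],5],[[6.5,104,390],[0.009,1.4,0],5],[[6.7,113,406],[0.009,1.52,0],5],[[6.7,113,406.5],[0.009,1.604,0],5],[[6.7,113,406.5],[0.009,1.604,0],5],[[6.7,113,406.5],[0.009,1.604,0],5]]'
python3 - <<'E'
from h import *
go((.5197,-.2460,.075,88),(.5197,-.2460,.0628,88))
p=shot('top','t15.png'); q=shot('side','s15.png')
a=cv2.resize(p['frame'][150:265,135:280,::-1],None,fx=3,fy=3,interpolation=cv2.INTER_CUBIC)
b=cv2.resize(q['frame'][210:345,185:310,::-1],None,fx=3,fy=3,interpolation=cv2.INTER_CUBIC)[:345]
cv2.imwrite('pics/c15.png',np.hstack([a,b]))
E
```

```text
time: 36.0
ee_pos: [0.5191, -0.2457, 0.1786]
tcp_rot: [-90.0, -0.2, 88.1]
wrist_force: [-0.6, -0.7, -2.9]
opening: 0.0146
[-0.7, 103.5, -0.7] [-0.001, 0.001, 0.004]
[-0.8, 115.7, -0.7] [-0.001, 0.001, 0.004]
```

View pics/c15.png

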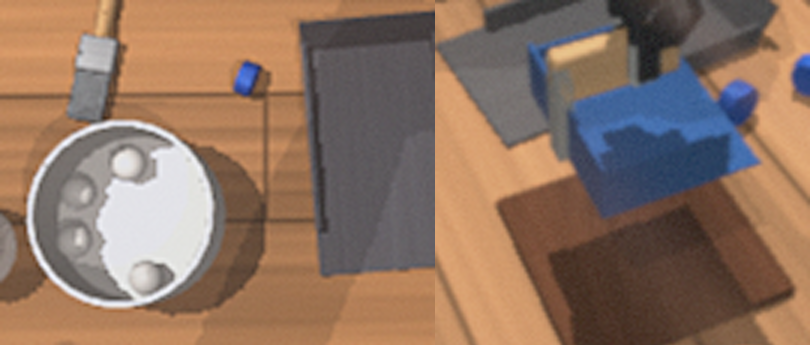

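All four balls lie in the jar at (127,163), (78,190), (74,237) and (150,277). The scoop is level over its board. Lower it.

```bash
python3 -m inch '[[[-0.5,40,-0.5],[0,0,0],5],[[-0.7,75,-0.7],[0,0.001,0],5],[[-0.7,95,-0.7],[0,0.001,0.004],5],[[-0.8,106,-0.7],[0,0.001,0.004],5],[[-0.8,111,-0.7],[0,0.001,0.004],5],[[-0.8,114.5,-0.7],[0,0.001,0.004],5],[[-0.8,115.5,-0.7],[0,0.001,0.004],5],[[-0.8,115.5,-0.7],[0,0.001,0.004],5]]'
```

```text
time: 36.9
ee_pos: [0.5204, -0.2461, 0.0641]
tcp_rot: [-90.1, 0.0, 88.0]
wrist_force: [-0.7, 0.3, -2.3]
opening: 0.0151
```

```bash
python3 -m inch '[[[-0.3,1.2,0.4],[0,0,0],5],[[-0.3,2.2,0.4],[0,0,0],5],[[-0.3,2.2,0.4],[0,0,0],5]]'
```

```text
time: 37.2
ee_pos: [0.5203, -0.2467, 0.0628]
tcp_rot: [-90.1, 0.1, 88.0]
wrist_force: [-1.2, -1.8, 2.4]
opening: 0.0148
```

```bash
python3 -m inch '[[[0,0,0],[0,0,0],45],[[0,0,0],[0,0,0],45],[[0,0,0],[0,0,0],45],[[0,0,0],[0,0,0],45],[[0,-40,0],[0,0,0],45],[[0,-85,0],[0,0,0],45],[[0,-130,0],[0,0,0],45],[[0,-150,0],[0,0,0],45],[[240,-150,80],[0,0,0],45],[[240,-150,80],[0,0,0],45],[[240,-150,80],[0,0,0],45],[[240,-150,80],[0,0,0],45],[[240,-150,80],[0,0,0],45],[[240,-150,80],[0,0,0],45],[[240,-150,80],[0,0,0],45],[[240,-150,80],[0,0,0],45]]'
python3 - <<'E'
from h import *
p=shot('top','t16.png'); q=shot('side','s16.png')
B=(295,190,362,262); s,h=up(p['frame'],B); H,S,V=h[...,0],h[...,1],h[...,2]
blue=cv2.morphologyEx(((H>95)&(H<125)&(S>90)).astype(np.uint8),2,np.ones((3,3)))
hull=np.zeros_like(blue); cv2.fillConvexPoly(hull,cv2.convexHull(np.concatenate(cv2.findContours(blue,0,2)[0])),1)
PAN=[np.concatenate(SC[:4])]
r=fit(p,hull,PAN,(.522,-.248,-2),.01,B); print('scoop',r)
dark=cv2.morphologyEx(((H<25)&(V<115)).astype(np.uint8),2,np.ones((5,5)))
n,lab,st,c=cv2.connectedComponentsWithStats(dark|hull); i=lab[hull>0][0]; m=(lab==i).astype(np.uint8)
print('board',fit(p,m,BO,(.522,-.248,-2),0,B,extra=hull))
a=cv2.resize(p['frame'][140:260,290:420,::-1],None,fx=3.4,fy=3.4,interpolation=cv2.INTER_CUBIC)
b=cv2.resize(q['frame'][200:384,190:340,::-1],None,fx=2.22,fy=2.22,interpolation=cv2.INTER_CUBIC)[:408]
cv2.imwrite('pics/c16.png',np.hstack([a,b]))
E
```

```text
time: 38.8
ee_pos: [0.4487, -0.0044, 0.2123]
tcp_rot: [-90.1, 0.1, 88.0]
wrist_force: [-0.1, 1.0, 0.4]
opening: 0.0452
scoop (array([ 522.9, -247. ,   -2.2]), np.float64(0.012))
board (array([ 521.2, -248. ,   -1.4]), np.float64(0.054))
```

View pics/c16.png

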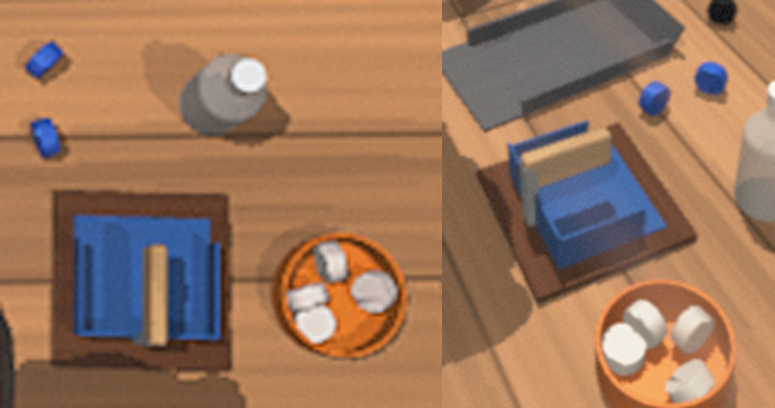

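The scoop is flat on its board and centred to about 2 mm. All four slices are in the dish, and the tray and bottle look as before.

```bash
python3 -c "
from workcell import bot
print(bot.job_done())"
```

```text
the job is handed in; nothing more can be done
None
```

The job is done and handed in at about 39 s of robot time, well inside the 210 s limit. I picked the four broken slices out first and put them in the orange dish. Then I scooped all four whole balls in one pass, tipped them into the mill jar, and set the scoop back on its board.

**Last checks, from the pictures:**
- **Slices and balls:** four slices are in the dish and four balls in the jar; the tray was already empty once the loaded scoop was lifted. After tipping, the wrist force was back to the empty scoop's weight.
- **Scoop:** it sits flat, about 1–2 mm off the board's centre. That figure is only as good as the board outline, which was a loose fit because the scoop covers part of it.
- **Bystanders:** the bottle and brush look unmoved. I did not measure the bowls separately, but nothing passed near them.

**Checks that failed:** the side camera could not give a usable fit of the scoop's pose, and the arm hid the top view at the end of the scooping. There I relied on the measured tool position and the side picture. One slice already in the dish was nudged over when the third was dropped in, but it stayed inside.

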